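# Load the vial rack, unlatch the dry box and hold its gate open

## Robot

A 6-joint arm with a two-finger parallel gripper is mounted at the origin on a cart in front of the work surface, level with it; the furniture and walls round the work are solid. World frame = base frame: x ahead of the robot, y to its left, z up, the work surface at z = 0. Lengths are in m, angles in rad, forces in N, time in s.
With the tool pointing down it reaches from about 0.375 to 0.975 m from the base axis. Payload 3.8 kg.
Tool frame: the origin (TCP) lies midway between the tips of the shut fingers; the grasp point (between the pads) lies 19 mm behind it (robot.grip_point_offset is the distance from the TCP to the grasp point, in m); z points along the fingers, y is the line along which they close (so a half turn about z gives the same grasp; the last joint's range is limited). The gripper opens to 88 mm and grips with 3 to 60 N. Pads are 18 mm wide; open, the fingers measure 123 mm over their backs; the gripper's body (75 mm by 187 mm) begins 45 mm behind the grasp point.
Start: joints at [-1.176, 0.264, 1.604, -0, 1.274, -0.037], TCP at [0.282, -0.613, 0.239] pointing down, gripper open.
Joint ranges: [-2.63, 2.63], [-0.94, 2.18], [0.31, 2.57], [-1.31, 4.45], [0, 2.66], [-2.55, 2.55]. Speed limits (rad/s): [2.57, 2.57, 3.14, 3.14, 3.14, 3.14].

## Interface

Orientations are given as a unit quaternion [x, y, z, w].
In Python, from plant import robot gives the robot as it stands.
- The arm moves only by the tool shift_gripper, called after ">>>" by a JSON object that holds its "method" and its "body". Schema: {"type":"object","properties":{"rows":{"type":"string"},"aperture":{"type":"number"},"grip_n":{"type":"number"},"only":{"type":"string"},"quiet":{"type":"boolean"},"lines":{"type":"string"}},"required":["rows"],"additionalProperties":false}. rows is a string of 1 to 12 rows, parted by a bar, with the numbers parted by commas; each row has 6 numbers: dx, dy, dz in mm, then a rotation vector rx, ry, rz in units of 0.05 rad; each row is the pose to reach, as a shift and turn from the pose commanded when the call began, along the tool's axes at that moment; what a row does not reach only later rows make up. A row lasts 1/8 s, in which the tool goes at most 0.0625 m and 0.188 rad, less where a joint would pass 70% of its speed; a pose out of reach is approached as far as the arm can. aperture is the opening from 0.0 (shut) to 1.0 (fully open), set as the call begins (left out keeps the last). The fingers move at their own pace and stop on an object; grip_n is the grip in N (left out, the last holds). Time passes only in rows, so rows that do not move let the fingers close. The tool returns the time, the measured TCP pose, the force, the opening and the grip force at its end. only (a regular expression) keeps the lines of the reply that match it, lines (a string "A,B") keeps lines A to B, and quiet returns only ok. Input that does not fit is refused with a message, and nothing moves.
- robot.sense(): the state, without advancing time (a new reading comes with each control period).
- robot.capture(name): name is "scene" or "top" or "wrist"; returns a dict with "pixels" (420x560x3 uint8, red, green, blue), "camera_matrix" (3x3 intrinsics, pixels), "R" (3x3) and "t" (3): a world point X has camera coordinates R X + t. Camera axes: x right, y down, z forward; pixel columns grow to the right and rows downward; lengths in m; the calibration is good to about 2 mm. A picture is of the moment at which its call begins. There is no depth.
- robot.job_done(): hands the job in; it is judged then, once.
The state is a dict: "time": time; "joint_positions": joint angles; "joint_velocities": joint speeds; "joint_torque": joint torques, N m; "tool_pos": TCP position; "orientation": TCP orientation; "ft_force": force on the tool from outside, world axes, zero at the start; "wrist_torque": the same for the moment, N m; "grip_width": opening from 0.0 (shut) to 1.0 (fully open); "grasp_force": force on a finger pad.
Only numpy, scipy, OpenCV 4.12 (cv2) and the standard library are available. Lean on these libraries where they do the work, as an engineer would, in place of code of your own. Each camera call takes 0.05 s, during which the arm holds its last target. There are 200 camera calls.

## Task

Finish the vial rack where it stands, in worklist order: stand the blue-capped vial in pocket 2, then the red-capped vial in pocket 3, each fully down and let go (the green one is already in pocket 1). Then unlatch the dry box beside it, squeezing first the yellow safety catch and then the black catch fully against their thumb rests, take the gate by its black post and swing it past its click detent until it stands about square to the box or wider. The gate springs back, so finish still gripping the post and holding the gate wide, ready for a colleague to slide the rack in; leave the green vial, timer, petri dish and moisture dish where they are.

Things in the scene. Friction and masses are not known exactly. Their poses are not given: they have to be found in the camera images.
- rack: loose blue vial rack, 0.8 kg, 56 (its x) x 150 (its y) x 40 mm high, origin at the centre of its underside, z up. Three round pockets 35 mm wide in a row along its y, 46 mm apart, open at the top, 32 mm deep (pocket floor 8 mm above the rack's underside). White dots beside each pocket, on the top along its -x edge and on its -x side, give its number
- pocket_1 (a point): centre of the floor of pocket 1 (one dot), at the rack's +y end; it holds the green-capped vial
- pocket_2 (a point): centre of the floor of pocket 2 (two dots), in the middle of the rack; empty
- pocket_3 (a point): centre of the floor of pocket 3 (three dots), at the rack's -y end; empty
- vial_green: green-capped sample vial, 32 mm across and 72 mm high, stands in pocket 1; origin at the centre of its underside
- vial_blue: blue-capped sample vial, 32 mm across and 72 mm high (cap: top 19 mm, as wide as the body), about 55 g, standing upright on the worktop; origin at the centre of its underside, z up. In a pocket its top stands 40 mm above the rack
- vial_red: red-capped sample vial, the same size, standing upright on the worktop; origin at the centre of its underside, z up
- dry_box: white dry box fixed to the worktop, 180 (its x) x 170 (its y) x 122 mm to its flat roof, origin at the centre of its underside, z up. Its front (-x side) is closed by the gate; the two catches are on the roof (roof at z = 122 mm). Steel bolts and guide blocks on the roof stand up to 16 mm above it, the gate's keeper up to 19 mm
- yellow_catch (a joint): yellow safety catch: slide of its tab along the dry box's +x, 0 = locked, 0.016 m = fully squeezed (about 5 N). Stays where it is put. Until it is squeezed its plunger blocks the black catch
- yellow_tab (a point): moving tab of the yellow catch: upright yellow plate 8 (x) x 20 (y) x 40 mm high above the roof, axes as the dry box; origin at the centre of the plate, at roof height. Squeezing moves it +x towards the yellow thumb rest
- yellow_rest (a point): fixed yellow thumb rest, the same plate, at the same y, behind the tab: its centre is 27 mm in +x from the locked tab's centre (11 mm when fully squeezed, so that the pair then measures 19 mm over the outer faces; 35 mm when locked). Origin at the plate's centre, at roof height
- black_catch (a joint): black main catch: slide of its tab along the dry box's +y, 0 = locked (its bolt lies in the gate's keeper), 0.018 m = fully squeezed (about 5 N), which frees the gate. Stays where it is put
- black_tab (a point): moving tab of the black catch: upright black plate 20 (x) x 8 (y) x 40 mm high above the roof, axes as the dry box; origin at the centre of the plate, at roof height. Squeezing moves it +y towards the black thumb rest
- black_rest (a point): fixed black thumb rest, the same plate, at the same x: its centre is 29 mm in +y from the locked tab's centre (11 mm when fully squeezed, 19 mm over the outer faces; 37 mm when locked). Origin at the plate's centre, at roof height
- gate (a joint): swing of the gate about its vertical hinge at the +y front edge of the dry box, 0 = shut, grows as its free (-y) end swings out to the box's -x (clockwise seen from above); 1.57 = square to the box, stop at 1.75. A ball detent resists at about 0.25 to 0.55 rad (5 to 7 N at the post); a light spring (2 N at the post) pulls the gate shut, so let go it falls back
- gate_hinge (a point): point on the gate's hinge axis, at roof height. The gate: aluminium frame with a clear pane, 166 mm wide, 10 mm thick, its top level with the roof, its bottom 14 mm above the worktop
- gate_post (a point): upright round black post standing on the gate's top edge near its free end, to take the gate by: 16 mm across, 58 mm high, with a 24 mm foot flange 4 mm high; origin at the centre of its foot, at roof height; 150 mm from the hinge axis. It can turn in the grip
- timer: bystander, white lab timer 70 x 64 x 18 mm, origin at the centre of its underside
- petri_dish: bystander, clear petri dish 90 mm across, 16 mm high, origin at the centre of its underside
- moisture_dish: bystander, lidded aluminium dish 60 mm across, 34 mm high, origin at the centre of its underside

How it is judged:
On the way, in this order (a step that is already met when the one before it is completed fails the run):
1. the blue-capped vial stands fully down in pocket 2, let go (horizontal distance between vial_blue and pocket_2 below 0.006 m and z of vial_blue in the frame of rack between 0.002 and 0.013 m and angle between vial_blue's own z axis and vertical below 0.12 rad and contact force between the fingers and vial_blue below 0.3 N), for 0.2 s.
2. the red-capped vial stands fully down in pocket 3, let go (horizontal distance between vial_red and pocket_3 below 0.006 m and z of vial_red in the frame of rack between 0.002 and 0.013 m and angle between vial_red's own z axis and vertical below 0.12 rad and contact force between the fingers and vial_red below 0.3 N), for 0.2 s.
3. the yellow catch is squeezed fully against its thumb rest (value of joint yellow_catch above 0.0135 m and contact force between the fingers and yellow_catch above 1 N and contact force between the fingers and dry_box above 1 N), for 0.1 s.
4. the black catch is squeezed fully against its thumb rest (value of joint black_catch above 0.0155 m and contact force between the fingers and black_catch above 1 N and contact force between the fingers and dry_box above 1 N), for 0.1 s.
5. the gate is past its detent, moved by its post (distance between the grasp point and gate_post below 0.075 m and value of joint gate above 0.7 rad and contact force between the fingers and gate above 0.5 N), for 0.1 s.
At the end, for the whole second after the job is handed in: The gripper still holds the gate by its black post with the gate still and at least 1.35 rad (77 degrees) open; the green, blue and red vials stand in pockets 1, 2 and 3 of the upright rack, each fully down (within 6 mm of the pocket's centre and 5 mm of its floor, tilted under 0.12 rad) (distance between the grasp point and gate_post below 0.075 m and value of joint gate above 1.35 rad and contact force between the fingers and gate above 0.5 N and not (velocity of joint gate above 0.15 rad/s) and velocity of joint gate above -0.15 rad/s and horizontal distance between vial_green and pocket_1 below 0.006 m and z of vial_green in the frame of rack between 0.002 and 0.013 m and angle between each of vial_green, vial_blue, vial_red's own z axis and vertical below 0.12 rad and horizontal distance between vial_blue and pocket_2 below 0.006 m and z of vial_blue in the frame of rack between 0.002 and 0.013 m and horizontal distance between vial_red and pocket_3 below 0.006 m and z of vial_red in the frame of rack between 0.002 and 0.013 m and angle between rack's own z axis and vertical below 0.05 rad); the arm keeps its last pose, push and grip.
It fails at once if the green vial is pulled out of pocket 1 (distance between vial_green and pocket_1 above 0.02 m).
It fails at once if the rack is pushed more than 40 mm away (distance of rack from where it was at the start of the episode above 0.04 m).
It fails at once if a vial is knocked over (angle between any of vial_blue, vial_red's own z axis and vertical above 0.8 rad).
It fails at once if the timer, petri dish or moisture dish is pushed more than 30 mm away (distance of any of timer, petri_dish, moisture_dish from where it was at the start of the episode above 0.03 m).
It also fails if it takes over 72 s, if anything falls off the work surface, if the arm or the gripper's body presses on something with over 40 N, if the wrist force passes 120 N, or if a joint passes its speed limit or range.

## Working session

There is one attempt and no reset: what is moved stays moved. The work goes in short steps, Python scripts to look and compute and a tool call to move; the robot and the scene stay as the last step left them, time stands still between calls to the robot, and variables do not carry over. Pictures are saved under pics/ and viewed, at most 10 in all, crops included, and the job is handed in when it is done.

```bash
ls; mkdir -p pics; cat > h.py <<'E'
import numpy as np,cv2,json,os
from plant import robot
def shot(n,f):
    c=robot.capture(n); cv2.imwrite('pics/'+f+'.png',cv2.cvtColor(np.array(c['pixels'],np.uint8),cv2.COLOR_RGB2BGR))
    json.dump({k:np.array(c[k]).tolist() for k in('camera_matrix','R','t')},open('pics/'+f+'.json','w'))
def cam(f):
    d=json.load(open('pics/'+f+'.json')); return [np.array(d[k]) for k in('camera_matrix','R','t')]
def px(f,u,v,z):
    K,R,t=cam(f); d=R.T@np.linalg.inv(K)@[u,v,1]; o=-R.T@t; return o+d*(z-o[2])/d[2]
def proj(f,X):
    K,R,t=cam(f); p=K@(R@np.array(X)+t); return p[:2]/p[2]
E
python3 -c "
from h import *
shot('scene','s0');shot('top','t0')
print(robot.sense())
for f in('s0','t0'):
  K,R,t=cam(f);print(K,-R.T@t,R)
a=[cv2.imread('pics/%s.png'%f) for f in('s0','t0')]
"
```

```text
pics
plant.py
{'time': 0.1, 'joint_positions': array([-1.17588452e+00,  2.64650649e-01,  1.60520105e+00,  2.04573239e-05,
        1.27370118e+00, -3.69180949e-02]), 'joint_velocities': array([ 0.00113011, -0.00131663, -0.00396121, -0.00031992,  0.00054283,
       -0.00044751]), 'joint_torque': array([ 8.05147829e-04, -5.03617573e+01, -3.58071899e+01,  7.31268874e-02,
        2.33520067e-02, -5.47170202e-05]), 'tool_pos': array([ 0.28226267, -0.61246163,  0.23755046]), 'orientation': array([ 9.76780957e-01,  2.14238190e-01, -1.64880839e-04, -9.66196666e-04]), 'ft_force': array([ 0.97919653, -0.36642676,  0.22979465]), 'wrist_torque': array([-0.01482809,  0.00830395,  0.03239094]), 'grasp_force': 0.0, 'grip_width': 0.9973756822140746}
[[452.12897457   0.         284.9792139 ]
 [  0.         452.12897457 207.98443456]
 [  0.           0.           1.        ]] [0.13257785 0.74126696 0.74739685] [[-0.84594499 -0.53325249  0.00434158]
 [-0.3326898   0.52137712 -0.78580112]
 [ 0.4167668  -0.66618892 -0.61846402]]
[[477.6469047    0.         277.74752841]
 [  0.         477.6469047  203.97333163]
 [  0.           0.           1.        ]] [0.33601662 0.05955008 1.17214815] [[-0.08528131 -0.99634888  0.00400056]
 [-0.9702943   0.08213751 -0.22755747]
 [ 0.22639803 -0.02328812 -0.97375644]]
```

View pics/t0.png

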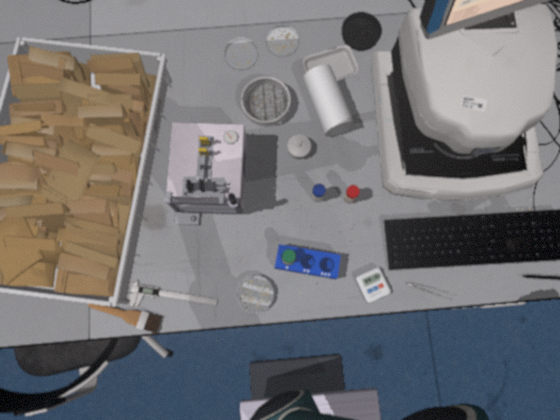

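View pics/s0.png

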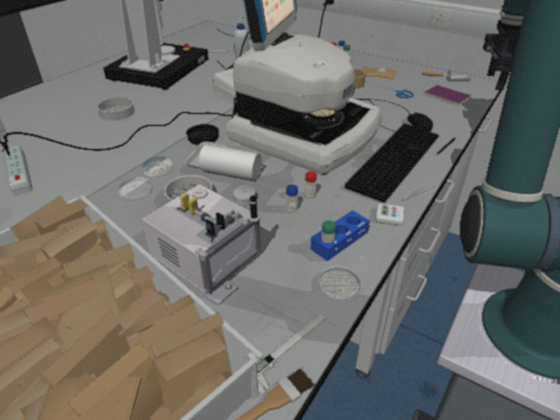

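The top view shows the blue cap at about (319,190), red at (352,191), the rack at about (308,261), and the dry box at about (205,165), with its front facing the robot and slightly turned. I'll enlarge these areas.

```bash
python3 -c "
from h import *
a=cv2.imread('pics/t0.png')[120:310,160:400]
cv2.imwrite('pics/t0c.png',cv2.resize(a,None,fx=3,fy=3,interpolation=cv2.INTER_CUBIC))
a=cv2.imread('pics/s0.png')[165:305,135:405]
cv2.imwrite('pics/s0c.png',cv2.resize(a,None,fx=2.9,fy=2.9,interpolation=cv2.INTER_CUBIC))
"
```

```text
(no output)
```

View pics/t0c.png

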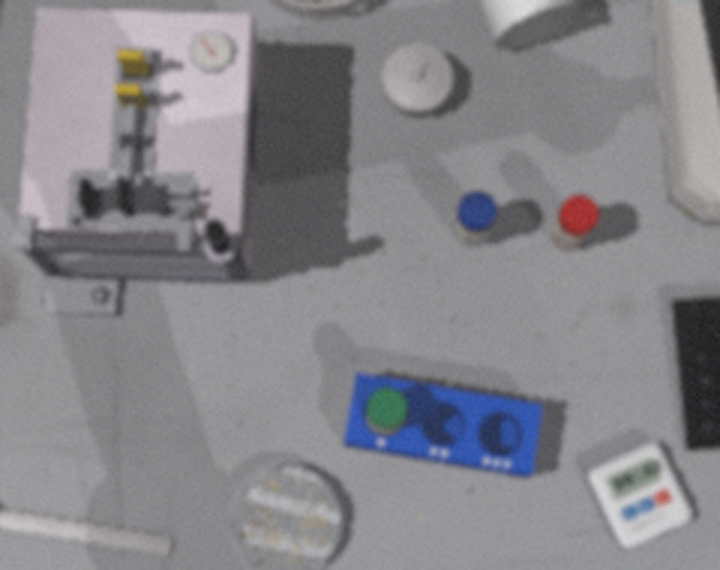

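View pics/s0c.png

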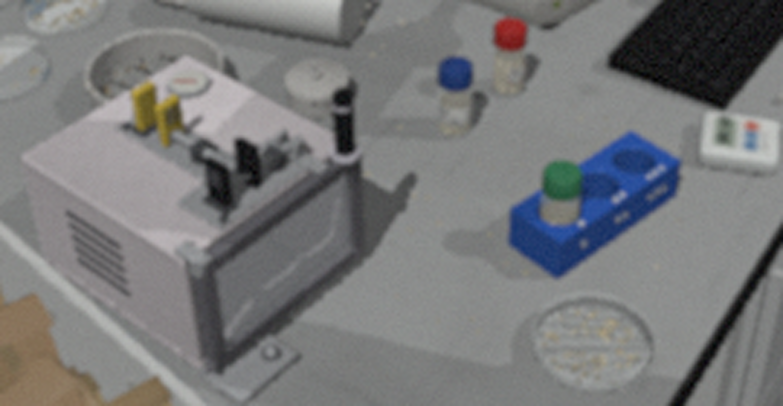

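```bash
cat > m.py <<'E'
from h import *
T=lambda u,v:(u/3+160,v/3+120); S=lambda u,v:(u/2.9+135,v/2.9+165)
P=dict(blue=((478,211),(456,69),.072),red=((579,215),(510,30),.072),green=((387,408),(562,172),.072),
 p2=((442,424),(599,186),.04),p3=((500,434),(634,161),.04),
 c1=((358,374),(631,134),.04),rA=((358,374),None,.04),rB=((543,402),(632,134),.04),rC=((530,476),(680,163),.04),rD=((347,444),(556,242),.04),
 post=((215,225),(344,93),.18),ytab=((128,88),(168,101),.162),yrest=((130,54),(145,88),.162),btab=((123,182),(247,143),.162),brest=((87,182),(217,163),.162),
 bBL=((38,10),(25,155),.122),bBR=((254,16),(184,59),.122),hinge=((22,222),(193,250),.122), timer=((640,490),(745,135),.018),moist=((418,76),(320,80),.034),petri=((292,515),(593,340),.016))
for k,(a,b,z) in P.items():
    s=k.ljust(6)+' top '+str(px('t0',*T(*a),z).round(4)[:2])
    if b: s+=' scene '+str(px('s0',*S(*b),z).round(4)[:2])
    print(s)
E
python3 m.py
```

```text
blue   top [ 0.6167 -0.0683] scene [ 0.6143 -0.0632]
red    top [ 0.6067 -0.1479] scene [ 0.6045 -0.1421]
green  top [0.4668 0.0179] scene [0.4698 0.0109]
p2     top [ 0.4543 -0.0254] scene [ 0.4517 -0.0243]
p3     top [ 0.4426 -0.0702] scene [ 0.4413 -0.0691]
c1     top [0.4995 0.0372] scene [ 0.4593 -0.1009]
rA     top [0.4995 0.0372]
rB     top [ 0.4649 -0.1069] scene [ 0.4585 -0.1014]
rC     top [ 0.408  -0.0901] scene [ 0.4074 -0.0876]
rD     top [0.445  0.0506] scene [0.45  0.054]
post   top [0.5947 0.1325] scene [0.5899 0.1341]
ytab   top [0.7097 0.1916] scene [0.7081 0.1928]
yrest  top [0.7364 0.1887] scene [0.7333 0.1898]
btab   top [0.6374 0.1988] scene [0.6281 0.2001]
brest  top [0.6397 0.225 ] scene [0.6318 0.2287]
bBL    top [0.7948 0.2637] scene [0.7928 0.2635]
bBR    top [0.7756 0.0956] scene [0.7746 0.1048]
hinge  top [0.6244 0.2818] scene [0.6199 0.2748]
timer  top [ 0.391  -0.1791] scene [ 0.383  -0.1806]
moist  top [ 0.7472 -0.0348] scene [ 0.7377 -0.0265]
petri  top [0.3951 0.0987] scene [0.3873 0.1099]
```

```bash
cat >> h.py <<'E'
def go(x,y,z,psi):
    """print tool-axis shift from measured pose to world target, tool down, yaw psi"""
    from scipy.spatial.transform import Rotation as Ro
    s=robot.sense(); R=Ro.from_quat(s['orientation']); p=np.array(s['tool_pos'])
    c,n=np.cos(psi),np.sin(psi)
    G=Ro.from_matrix(np.array([[c,n,0],[n,-c,0],[0,0,-1]]))
    print('t',round(s['time'],2),'from',p.round(4),'shift',R.inv().apply(np.array([x,y,z])-p).round(4),(R.inv()*G).as_rotvec().round(3))
E
python3 -c "
from h import *
go(.50,-.08,.34,1.316)"
```

```text
t 0.1 from [ 0.2823 -0.6125  0.2376] shift [ 0.4206 -0.3927 -0.1016] [-0.002 -0.001 -0.884]
```
Path goes first up with retract? distance .58 → 10 rows. Straight line. ok.

The rows are not in the units I measure in: shifts go in mm and turns go in units of 0.05 rad. I convert before sending: 0.42 m is 420, -0.393 m is -393, -0.884 rad is -17.68.

>>> {"method": "shift_gripper", "body": {"rows": "50,-50,-100,0,0,-3.6 | 100,-90,-100,0,0,-7.2 | 420,-393,-100,-0.04,-0.02,-17.68 | 420,-393,-100,-0.04,-0.02,-17.68 | 420,-393,-100,-0.04,-0.02,-17.68 | 420,-393,-100,-0.04,-0.02,-17.68 | 420,-393,-100,-0.04,-0.02,-17.68 | 420,-393,-100,-0.04,-0.02,-17.68 | 420,-393,-100,-0.04,-0.02,-17.68 | 420,-393,-100,-0.04,-0.02,-17.68 | 420,-393,-100,-0.04,-0.02,-17.68 | 420,-393,-100,-0.04,-0.02,-17.68", "aperture": 1.0}}

```text
time: 1.6
tool_pos: [0.4991, -0.0806, 0.3382]
orientation: [0.791, 0.612, -0.001, 0.001]
ft_force: [0.0, 0.4, -0.2]
grip_width: 0.999
grasp_force: 0.0
```

>>> {"method": "shift_gripper", "body": {"rows": "0,0,0,0,0,0 | 0,0,0,0,0,0 | 0,0,0,0,0,0"}}

```text
time: 1.98
tool_pos: [0.4992, -0.0812, 0.3387]
orientation: [0.792, 0.611, -0.0, 0.001]
ft_force: [-0.0, 0.5, 0.1]
grip_width: 1.0
grasp_force: 0.0
```

```bash
python3 -c "
from h import *
go(.50,-.08,.34,1.316)
shot('wrist','w1')
K,R,t=cam('w1');print(-R.T@t,R)
cv2.imwrite('pics/w1b.png',cv2.resize(cv2.imread('pics/w1.png'),(800,600),interpolation=cv2.INTER_CUBIC))"
```

```text
t 1.98 from [ 0.4992 -0.0812  0.3387] shift [ 0.0013  0.0004 -0.0013] [ 0.001  0.002 -0.002]
[ 0.51672321 -0.01073248  0.48374775] [[ 9.67436520e-01 -2.53113036e-01  6.09766117e-04]
 [-2.43196532e-01 -9.28861004e-01  2.79414894e-01]
 [-7.01571640e-02 -2.70464465e-01 -9.60170269e-01]]
```

View pics/w1b.png

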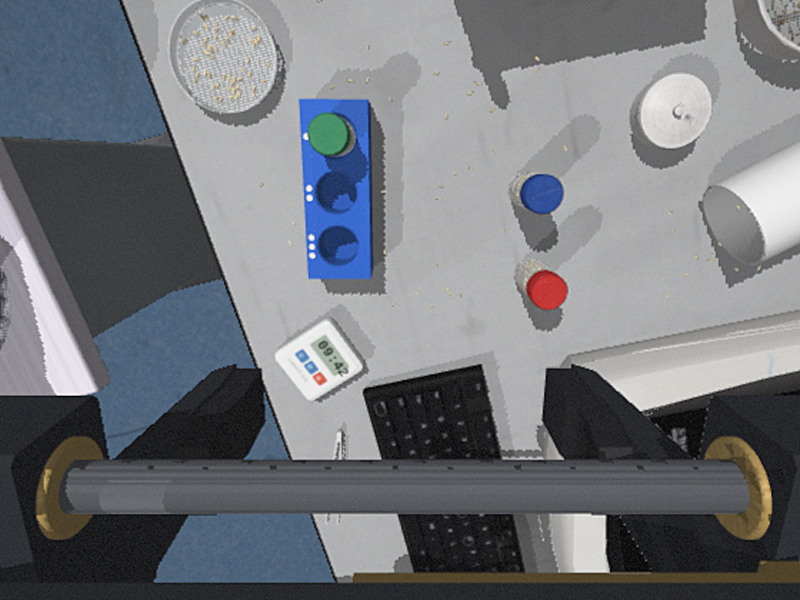

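```bash
python3 -c "
from h import *
for k,u,v,z in [('blue',542,193.5,.072),('red',547.5,290,.072),('green',328.5,134,.08),('p2',336,191.5,.04),('p3',339,245.5,.04),('c',300,99,.04),('c',369,100,.04),('c',373,278,.04),('c',309,278,.04),('moist',676,110,.034),('d1',306,136,.04),('d3',311,246,.04)]:
  p=px('w1',u*.7,v*.7,z);print(k,p.round(4)[:2])
p=px('w1',542*.7,193.5*.7,.072);go(p[0],p[1],.15,1.316);go(p[0],p[1],.045,1.316)
"
```

```text
blue [ 0.6162 -0.0659]
red [ 0.6065 -0.145 ]
green [0.4667 0.0191]
p2 [ 0.4543 -0.0241]
p3 [ 0.4434 -0.0692]
c [0.4472 0.0537]
c [0.5012 0.0388]
c [ 0.4645 -0.105 ]
c [ 0.4091 -0.0905]
moist [ 0.7449 -0.0323]
d1 [0.4433 0.0253]
d3 [ 0.4195 -0.0634]
t 2.02 from [ 0.4993 -0.081   0.3387] shift [0.0446 0.109  0.1888] [ 0.001  0.002 -0.001]
t 2.02 from [ 0.4993 -0.081   0.3387] shift [0.0448 0.1089 0.2938] [ 0.001  0.002 -0.001]
```

>>> {"method": "shift_gripper", "body": {"rows": "44.8,109,190,0,0,0 | 44.8,109,190,0,0,0 | 44.8,109,190,0,0,0 | 44.8,109,190,0,0,0 | 44.8,109,240,0,0,0 | 44.8,109,270,0,0,0 | 44.8,109,294,0,0,0 | 44.8,109,294,0,0,0 | 44.8,109,294,0,0,0"}}

```text
time: 3.15
tool_pos: [0.6173, -0.0653, 0.0458]
orientation: [0.791, 0.611, 0.0, 0.002]
ft_force: [0.4, -0.9, -0.1]
grip_width: 1.002
grasp_force: 0.0
```

>>> {"method": "shift_gripper", "body": {"rows": "0,0,0,0,0,0 | 0,0,0,0,0,0 | 0,0,0,0,0,0 | 0,0,0,0,0,0 | 0,0,0,0,0,0 | 0,0,0,0,0,0", "aperture": 0.2, "grip_n": 12}}

```text
time: 3.9
tool_pos: [0.6165, -0.0651, 0.0448]
orientation: [0.791, 0.611, -0.0, 0.001]
ft_force: [0.1, 0.1, -0.2]
grip_width: 0.356
grasp_force: 11.8
```

```bash
python3 -c "
from h import *
go(.6162,-.0659,.15,1.316);go(.4549,-.0248,.15,1.316)"
```

```text
t 3.9 from [ 0.6165 -0.0651  0.0448] shift [-0.0011  0.     -0.1052] [ 0.001  0.002 -0.   ]
t 3.9 from [ 0.6165 -0.0651  0.0448] shift [-0.002  -0.1664 -0.1055] [ 0.001  0.002 -0.   ]
```

Converted, -0.1 m is -100, -0.04 m is -40.

>>> {"method": "shift_gripper", "body": {"rows": "0,0,-40,0,0,0 | 0,0,-90,0,0,0 | -1,-50,-90,0,0,0 | -1,-100,-90,0,0,0 | -1,-150,-90,0,0,0 | -1,-166,-90,0,0,0 | -1,-166,-90,0,0,0 | -1,-166,-90,0,0,0 | -1,-166,-60,0,0,0 | -1,-166,-50,0,0,0 | -1,-166,-50,0,0,0"}}

```text
time: 5.28
tool_pos: [0.4555, -0.0242, 0.0937]
orientation: [0.791, 0.611, -0.001, 0.0]
ft_force: [-0.2, -0.5, -0.6]
grip_width: 0.352
grasp_force: 11.8
```

```bash
python3 -c "
from h import *
go(.4549,-.0248,.053,1.316)
shot('wrist','w2')
cv2.imwrite('pics/w2b.png',cv2.resize(cv2.imread('pics/w2.png')[40:300,100:460],(800,578),interpolation=cv2.INTER_CUBIC))"
```

```text
t 5.28 from [ 0.4555 -0.0242  0.0937] shift [-0.0006 -0.0004  0.0407] [-0.001  0.002 -0.   ]
```

View pics/w2b.png

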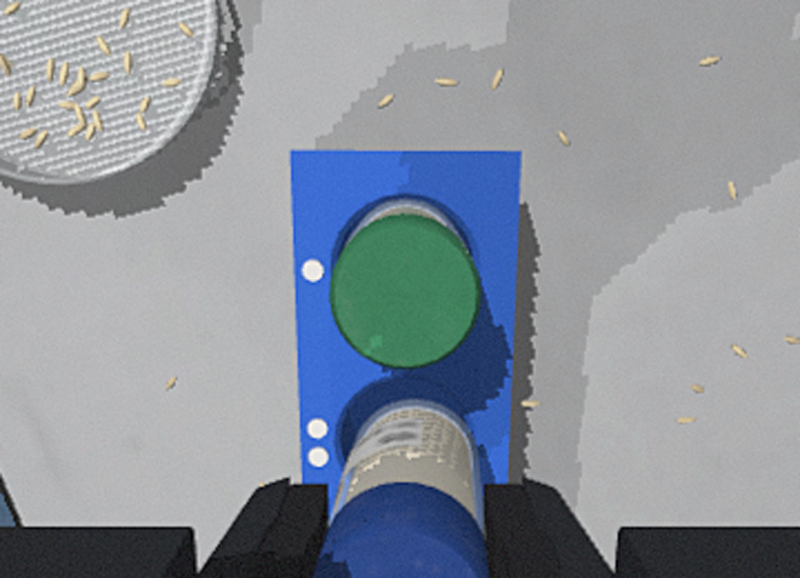

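The wrist view shows the blue vial (centre at about x=408) just above pocket 2, whose rack centreline is at about x=405. That is within 1 mm, so I'll insert it.

Converted, 0.02 m is 20, 0.015 m is 15.

>>> {"method": "shift_gripper", "body": {"rows": "-0.3,-0.5,5,0,0,0 | -0.3,-0.5,10,0,0,0 | -0.3,-0.5,15,0,0,0 | -0.3,-0.5,20,0,0,0 | -0.3,-0.5,20,0,0,0"}}

```text
time: 5.95
tool_pos: [0.4556, -0.0237, 0.0765]
orientation: [0.791, 0.611, 0.0, 0.001]
ft_force: [-5.0, 3.0, 15.1]
grip_width: 0.357
grasp_force: 12.0
```

>>> {"method": "shift_gripper", "body": {"rows": "0,0,5,0,0,0 | 0,0,10,0,0,0 | 0,0,15,0,0,0 | 0,0,19,0,0,0 | 0,0,19,0,0,0 | 0,0,19,0,0,0"}}

```text
time: 6.7
tool_pos: [0.4573, -0.024, 0.0583]
orientation: [0.791, 0.611, 0.002, 0.002]
ft_force: [-3.7, 1.7, 16.0]
grip_width: 0.359
grasp_force: 11.9
```

```bash
python3 -c "
from h import *
go(.4549,-.0248,.053,1.316)"
```

```text
t 6.7 from [ 0.4573 -0.024   0.0583] shift [-0.0014 -0.0021  0.0053] [ 0.005  0.    -0.   ]
```

```bash
python3 -c "
from h import *
shot('scene','s3');shot('wrist','w3')
a=cv2.resize(cv2.imread('pics/s3.png')[195:275,295:395],(500,400),interpolation=cv2.INTER_CUBIC)
b=cv2.resize(cv2.imread('pics/w3.png')[100:340,190:370],(300,400),interpolation=cv2.INTER_CUBIC)
cv2.imwrite('pics/c3.png',np.hstack([a,b]))"
```

```text
(no output)
```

View pics/c3.png

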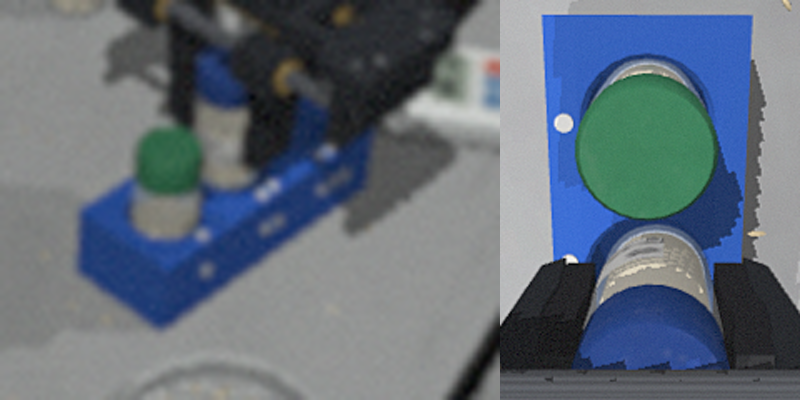

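The blue vial is not seated. In the left panel its body shows far more glass above the rack than the green one, so its base is sitting on the rim and it has slid up in the grip. In the right panel it sits about 2 mm towards the rack's +x. I'll lift it and measure.

>>> {"method": "shift_gripper", "body": {"rows": "0,0,-20,0,0,0 | 0,0,-35,0,0,0 | 0,0,-35,0,0,0 | 0,0,-35,0,0,0"}}

```text
time: 7.3
tool_pos: [0.4547, -0.0242, 0.0901]
orientation: [0.791, 0.611, -0.0, 0.001]
ft_force: [-0.5, -0.1, -0.5]
grip_width: 0.353
grasp_force: 12.0
```

```bash
python3 -c "
from h import *
go(.4549,-.0248,.053,1.316)
shot('wrist','w4')
for f in ('w2','w3','w4'):
  im=cv2.imread('pics/%s.png'%f); h=cv2.cvtColor(im,cv2.COLOR_BGR2HSV)
  m=((h[...,0]>100)&(h[...,0]<122)&(h[...,1]>130)&(h[...,2]>40)).astype(np.uint8)
  g=((h[...,0]>55)&(h[...,0]<95)&(h[...,1]>80)).astype(np.uint8)
  n,l,s,c=cv2.connectedComponentsWithStats(g); i=1+s[1:,4].argmax(); print(f,'green',s[i],c[i].round(1),'->',px(f,*c[i],.08).round(4))
  for r in range(100,250,15):
    x=np.flatnonzero(m[r]); d=np.flatnonzero(np.diff(x)>3); print(r,[(int(a[0]),int(a[-1])) for a in np.split(x,d+1) if len(a)>2])
"
```

```text
t 7.3 from [ 0.4547 -0.0242  0.0901] shift [-0.0004  0.0003  0.0371] [ 0.001  0.002 -0.   ]
w2 green [ 249  136   68   70 3663] [282.  170.9] -> [0.4662 0.0207 0.08  ]
100 []
115 [(231, 333)]
130 [(232, 273), (291, 332)]
145 [(232, 257), (307, 332)]
160 [(233, 235), (246, 249), (314, 332)]
175 [(233, 248), (316, 331)]
190 [(234, 253), (311, 330)]
205 [(234, 276), (289, 330)]
220 [(235, 277), (295, 329)]
235 [(235, 238), (247, 259), (312, 328)]
w3 green [ 235  144   86   88 5846] [277.6 188.2] -> [0.4663 0.021  0.08  ]
100 []
115 [(216, 340)]
130 [(216, 339)]
145 [(217, 254), (302, 339)]
160 [(218, 244), (312, 338)]
175 [(219, 221), (234, 237), (318, 338)]
190 [(219, 234), (321, 337)]
205 [(220, 237), (318, 336)]
220 [(221, 248), (308, 336)]
235 [(221, 275), (292, 335)]
w4 green [ 250  136   69   71 3828] [283.7 171.7] -> [0.4662 0.0207 0.08  ]
100 []
115 [(231, 335)]
130 [(232, 274), (292, 335)]
145 [(233, 258), (309, 334)]
160 [(233, 235), (246, 251), (316, 334)]
175 [(234, 248), (319, 333)]
190 [(234, 253), (314, 333)]
205 [(235, 272), (296, 332)]
220 [(235, 331)]
235 [(248, 278), (289, 331)]
```

```bash
python3 -c "
from h import *
a=cv2.imread('pics/w4.png')[190:290,220:345]
cv2.imwrite('pics/w4c.png',cv2.resize(a,(750,600),interpolation=cv2.INTER_CUBIC))
for X in ((.4549,-.0248),(.4432,-.0693)): print(proj('w4',[*X,.04]))
for r in (130,220): print([px('w4',x,r,.04).round(4)[:2] for x in ((232,335) if r==130 else (235,331))])
"
```

```text
[284.31652596 239.99031073]
[283.99254794 309.77264109]
[array([0.4435, 0.0428]), array([0.4967, 0.029 ])]
[array([ 0.4306, -0.0059]), array([ 0.4839, -0.0197])]
```

View pics/w4c.png

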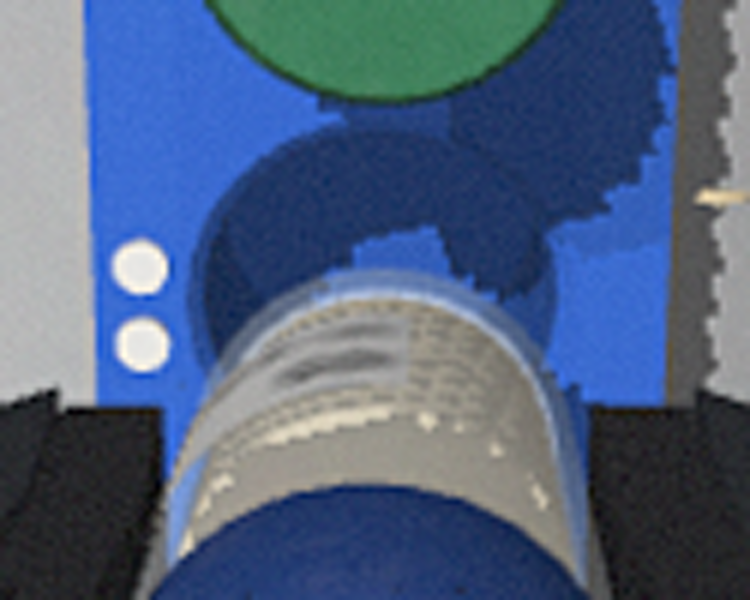

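```bash
python3 -c "
from h import *
a=np.array([.254,.967]);b=np.array([.967,-.254])
f='w4'
p=px(f,282,210,.04)[:2]; c=p-.0175*a; print('pocket far->centre',c.round(4), 'lat from sides',px(f,251.3,240,.04)[:2].round(4),px(f,312.8,240,.04)[:2].round(4))
p=px('w2',285,219.1,.0489)[:2]-.016*a; print('w2 vial',p.round(4),'rel TCP',((p-[.4555,-.0242])@a).round(4),((p-[.4555,-.0242])@b).round(4))
for z in (.05,.06,.065,.07,.075):
  p=px(f,282,235,z)[:2]-.016*a; print(z,p.round(4),'rel TCP',((p-[.4547,-.0242])@a).round(4),((p-[.4547,-.0242])@b).round(4))
"
```

```text
pocket far->centre [ 0.4537 -0.0238] lat from sides [ 0.4363 -0.02  ] [ 0.471 -0.029]
w2 vial [ 0.4556 -0.0264] rel TCP -0.0021 0.0006
0.05 [ 0.4512 -0.0335] rel TCP -0.0099 -0.001
0.06 [ 0.4521 -0.03  ] rel TCP -0.0063 -0.001
0.065 [ 0.4526 -0.0283] rel TCP -0.0045 -0.001
0.07 [ 0.453  -0.0265] rel TCP -0.0027 -0.001
0.075 [ 0.4535 -0.0248] rel TCP -0.0009 -0.001
```

The pocket rim spans x 188 to 557 in the crop and the vial base is laterally in line. By calculation the vial sits about 2 mm towards tool -x of the pocket centre, so I'll correct that and try again gently.

>>> {"method": "shift_gripper", "body": {"rows": "2,0,10,0,0,0 | 2,0,20,0,0,0 | 2,0,25,0,0,0 | 2,0,30,0,0,0 | 2,0,33,0,0,0 | 2,0,36,0,0,0 | 2,0,36,0,0,0"}}

```text
time: 8.22
tool_pos: [0.4555, -0.0224, 0.0545]
orientation: [0.791, 0.611, -0.0, 0.001]
ft_force: [0.2, 0.1, -1.0]
grip_width: 0.357
grasp_force: 12.0
```

```bash
python3 -c "
from h import *
go(.4549,-.0248,.053,1.316)"
```

```text
t 8.22 from [ 0.4555 -0.0224  0.0545] shift [-0.0025  0.      0.0015] [ 0.001  0.002 -0.   ]
```

It went in with no force. I'll lower it a bit more, then release slowly.

Converted, 0.008 m is 8, 0.004 m is 4.

>>> {"method": "shift_gripper", "body": {"rows": "0,0,4,0,0,0 | 0,0,8,0,0,0 | 0,0,8,0,0,0"}}

```text
time: 8.6
tool_pos: [0.4551, -0.0224, 0.0461]
orientation: [0.791, 0.611, -0.001, 0.001]
ft_force: [0.4, 0.4, -0.9]
grip_width: 0.356
grasp_force: 12.0
```

>>> {"method": "shift_gripper", "body": {"rows": "0,0,0,0,0,0 | 0,0,0,0,0,0 | 0,0,0,0,0,0", "aperture": 0.5}}

```text
time: 8.98
tool_pos: [0.4557, -0.0224, 0.0467]
orientation: [0.791, 0.611, -0.0, 0.001]
ft_force: [0.2, 0.2, 0.1]
grip_width: 0.502
grasp_force: 0.0
```

>>> {"method": "shift_gripper", "body": {"rows": "0,0,-50,0,0,0 | 0,0,-100,0,0,0 | 0,0,-150,0,0,0 | 0,0,-150,0,0,0 | 0,0,-150,0,0,0", "aperture": 1.0}}

```text
time: 9.6
tool_pos: [0.4551, -0.0221, 0.1962]
orientation: [0.791, 0.611, -0.0, 0.001]
ft_force: [0.2, -1.0, -0.2]
grip_width: 0.997
grasp_force: 0.0
```

```bash
python3 -c "
from h import *
shot('wrist','w5');shot('scene','s5')
for f in ('w5',):
  im=cv2.imread('pics/%s.png'%f); h=cv2.cvtColor(im,cv2.COLOR_BGR2HSV)
  go(.6065,-.145,.045,1.316)
a=cv2.resize(cv2.imread('pics/s5.png')[195:275,295:395],(400,320),interpolation=cv2.INTER_CUBIC)
b=cv2.resize(cv2.imread('pics/w5.png')[40:310,150:500],(415,320),interpolation=cv2.INTER_CUBIC)
cv2.imwrite('pics/c5.png',np.hstack([a,b]))"
```

```text
t 9.7 from [ 0.4541 -0.022   0.1947] shift [-0.0803  0.1788  0.1496] [-0.002  0.002 -0.   ]
```

View pics/c5.png

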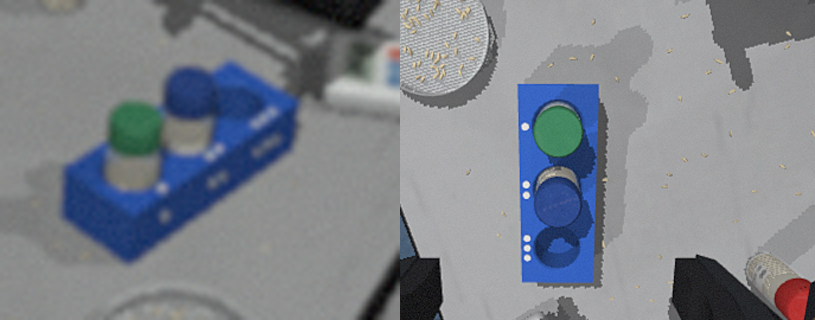

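The blue vial is fully down: its cap is at the same height as the green one. In the wrist view, pocket 3 is empty below it and the red vial is at lower right. I'll grasp the red one next, with the along-axis bias corrected.

Converted, 0.179 m is 179, 0.149 m is 149.

>>> {"method": "shift_gripper", "body": {"rows": "-40,60,0,0,0,0 | -81,120,0,0,0,0 | -81.5,179,0,0,0,0 | -81.5,179,0,0,0,0 | -81.5,179,50,0,0,0 | -81.5,179,100,0,0,0 | -81.5,179,130,0,0,0 | -81.5,179,149,0,0,0 | -81.5,179,149,0,0,0 | -81.5,179,149,0,0,0"}}

```text
time: 10.95
tool_pos: [0.6092, -0.1465, 0.0493]
orientation: [0.791, 0.612, 0.0, 0.002]
ft_force: [0.2, -1.1, 0.2]
grip_width: 0.999
grasp_force: 0.0
```

```bash
python3 -c "
from h import *
go(.6062,-.1462,.045,1.316)"
```

```text
t 10.95 from [ 0.6092 -0.1465  0.0493] shift [-0.0004 -0.003   0.0043] [ 0.003  0.002 -0.   ]
```

>>> {"method": "shift_gripper", "body": {"rows": "0,-2,1,0,0,0 | 0,-2,1,0,0,0 | 0,-2,1,0,0,0"}}

```text
time: 11.32
tool_pos: [0.6066, -0.146, 0.0476]
orientation: [0.791, 0.611, 0.0, 0.001]
ft_force: [0.5, 0.6, 0.2]
grip_width: 0.998
grasp_force: 0.0
```

```bash
python3 -c "
from h import *
go(.6062,-.1462,.045,1.316)"
```

```text
t 11.32 from [ 0.6066 -0.146   0.0476] shift [-0.0003 -0.0004  0.0026] [ 0.002  0.002 -0.   ]
```

>>> {"method": "shift_gripper", "body": {"rows": "0,0,0,0,0,0 | 0,0,0,0,0,0 | 0,0,0,0,0,0 | 0,0,0,0,0,0 | 0,0,0,0,0,0", "aperture": 0.2, "grip_n": 20}}

```text
time: 11.95
tool_pos: [0.6063, -0.1459, 0.0469]
orientation: [0.791, 0.611, -0.0, 0.001]
ft_force: [0.0, 0.6, -0.2]
grip_width: 0.457
grasp_force: 0.0
```

```bash
python3 -c "
from h import *
go(.6062,-.1462,.045,1.316)
go(.4433,-.0688,.1,1.316)"
```

```text
t 11.95 from [ 0.6063 -0.1459  0.0469] shift [-0.0003  0.      0.0019] [ 0.001  0.002 -0.   ]
t 11.95 from [ 0.6063 -0.1459  0.0469] shift [ 0.0334 -0.1771 -0.0534] [ 0.001  0.002 -0.   ]
```

>>> {"method": "shift_gripper", "body": {"rows": "0,0,0,0,0,0 | 0,0,0,0,0,0 | 0,0,0,0,0,0 | 0,0,-40,0,0,0 | 0,0,-80,0,0,0 | 10,-50,-80,0,0,0 | 20,-100,-80,0,0,0 | 33,-150,-80,0,0,0 | 33,-177,-80,0,0,0 | 33,-177,-80,0,0,0 | 33,-177,-53,0,0,0 | 33,-177,-53,0,0,0"}}

```text
time: 13.45
tool_pos: [0.4428, -0.0693, 0.0983]
orientation: [0.791, 0.611, -0.001, -0.0]
ft_force: [-0.6, -0.8, -0.0]
grip_width: 0.344
grasp_force: 19.9
```

```bash
python3 -c "
from h import *
go(.4433,-.0688,.1,1.316)
shot('wrist','w6')
print(proj('w6',[.4433,-.0688,.04]))
a=cv2.imread('pics/w6.png')[190:290,220:345]
cv2.imwrite('pics/w6c.png',cv2.resize(a,(750,600),interpolation=cv2.INTER_CUBIC))"
```

```text
t 13.45 from [ 0.4428 -0.0693  0.0983] shift [ 0.0006  0.0004 -0.0017] [-0.002  0.002 -0.   ]
[284.49749974 233.51296629]
```

View pics/w6c.png

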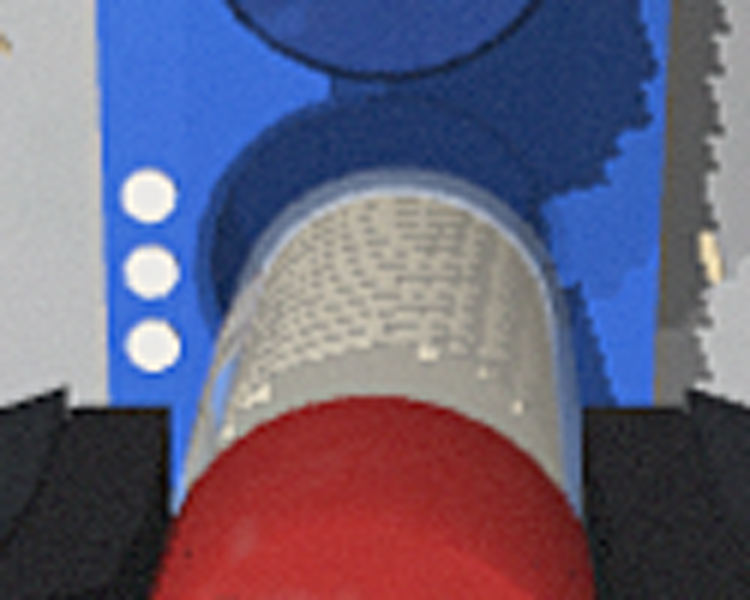

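```bash
python3 -c "
from h import *
a=np.array([.254,.967]);b=np.array([.967,-.254]);T=np.array([.4428,-.0693]);f='w6'
r=lambda p:(((p-T)@a).round(4),((p-T)@b).round(4))
print('pocket far',r(px(f,283.5,205.8,.04)[:2]-.0175*a),'dots',r(px(f,245,235.2,.04)[:2]),'left',r(px(f,220+198/6,234,.04)[:2]+.0175*b))
print('edges',r(px(f,237.6,235,.04)[:2]),r(px(f,220+658/6,235,.04)[:2]))
print('vial',r(px(f,284.5,218,.0514)[:2]-.016*a))
# same for w4 dots & edges for calibration (blue ok at TCP .4555,-.0224)
T=np.array([.4547,-.0242]);f='w4'
print('w4 far',r(px(f,282,210,.04)[:2]-.0175*a),'dots',r(px(f,243.5,241,.04)[:2]),'left',r(px(f,220+188/6,240,.04)[:2]+.0175*b))
"
```

```text
pocket far (np.float64(0.0005), np.float64(-0.0003)) dots (np.float64(-0.0005), np.float64(-0.0235)) left (np.float64(0.0002), np.float64(-0.0012))
edges (np.float64(-0.0004), np.float64(-0.028)) (np.float64(-0.0003), np.float64(0.0277))
vial (np.float64(-0.0021), np.float64(0.0003))
w4 far (np.float64(0.0001), np.float64(-0.001)) dots (np.float64(-0.0012), np.float64(-0.0235)) left (np.float64(-0.0006), np.float64(-0.0014))
```

The red vial is about 2 mm towards tool -x of pocket 3 (rim far edge at crop (382,95), vial base far edge at (390,168)), the same offset as blue. I'll apply the same correction and insert it.

Converted, 0.0023 m is 2.3, 0.0002 m is 0.2.

>>> {"method": "shift_gripper", "body": {"rows": "2.3,0.2,4,0,0,0 | 2.3,0.2,8,0,0,0 | 2.3,0.2,13,0,0,0 | 2.3,0.2,18,0,0,0 | 2.3,0.2,22,0,0,0 | 2.3,0.2,22,0,0,0"}}

```text
time: 14.25
tool_pos: [0.4461, -0.0686, 0.0817]
orientation: [0.791, 0.612, 0.0, 0.003]
ft_force: [-8.9, -3.2, 25.9]
grip_width: 0.344
grasp_force: 20.0
```

Converted, -0.0012 m is -1.2, -0.001 m is -1.

>>> {"method": "shift_gripper", "body": {"rows": "0,0,-12,0,0,0 | -1.2,-1,-12,0,0,0 | -1.2,-1,-12,0,0,0 | -1.2,-1,-8,0,0,0 | -1.2,-1,-4,0,0,0 | -1.2,-1,0,0,0,0 | -1.2,-1,0,0,0,0"}}

```text
time: 15.12
tool_pos: [0.4424, -0.0679, 0.077]
orientation: [0.791, 0.611, -0.001, 0.001]
ft_force: [0.1, 0.4, -1.4]
grip_width: 0.345
grasp_force: 20.0
```

```bash
python3 -c "
from h import *
s=robot.sense();print(s['tool_pos'],s['ft_force'])"
```

```text
[ 0.44235527 -0.06793126  0.0769836 ] [ 0.09613321  0.35162991 -1.40819271]
```

The rows are not in the units I measure in: shifts go in mm and turns go in units of 0.05 rad. I convert before sending: 0.012 m is 12, 0.008 m is 8.

>>> {"method": "shift_gripper", "body": {"rows": "0,0,4,0,0,0 | 0,0,8,0,0,0 | 0,0,12,0,0,0 | 0,0,12,0,0,0"}}

```text
time: 15.62
tool_pos: [0.4424, -0.068, 0.0652]
orientation: [0.791, 0.611, -0.001, 0.001]
ft_force: [0.4, -0.2, 0.2]
grip_width: 0.347
grasp_force: 20.0
```

>>> {"method": "shift_gripper", "body": {"rows": "0,0,4,0,0,0 | 0,0,8,0,0,0 | 0,0,8,0,0,0"}}

```text
time: 16.0
tool_pos: [0.4424, -0.068, 0.0572]
orientation: [0.791, 0.611, -0.001, 0.001]
ft_force: [-0.1, 0.7, -0.8]
grip_width: 0.344
grasp_force: 20.0
```

>>> {"method": "shift_gripper", "body": {"rows": "0,0,3,0,0,0 | 0,0,3,0,0,0"}}

```text
time: 16.25
tool_pos: [0.4427, -0.068, 0.0544]
orientation: [0.791, 0.611, -0.0, 0.001]
ft_force: [0.3, -0.4, -0.6]
grip_width: 0.343
grasp_force: 20.0
```

>>> {"method": "shift_gripper", "body": {"rows": "0,0,0,0,0,0 | 0,0,0,0,0,0 | 0,0,0,0,0,0", "aperture": 0.5}}

```text
time: 16.62
tool_pos: [0.443, -0.0681, 0.0548]
orientation: [0.791, 0.611, -0.0, 0.001]
ft_force: [0.8, 0.2, 0.0]
grip_width: 0.502
grasp_force: 0.0
```

>>> {"method": "shift_gripper", "body": {"rows": "0,0,-50,0,0,0 | 0,0,-100,0,0,0 | 0,0,-150,0,0,0 | 0,0,-200,0,0,0 | 0,0,-200,0,0,0 | 0,0,-200,0,0,0 | 0,0,-200,0,0,0", "aperture": 1.0}}

```text
time: 17.5
tool_pos: [0.4414, -0.0674, 0.2526]
orientation: [0.791, 0.611, -0.001, -0.0]
ft_force: [0.6, -0.5, -0.5]
grip_width: 1.001
grasp_force: 0.0
```

```bash
python3 -c "
from h import *
shot('wrist','w7')
h=cv2.cvtColor(cv2.imread('pics/w7.png'),cv2.COLOR_BGR2HSV)
for n,lo,hi in(('g',55,95),('r',-1,6),('b',112,125)):
  m=((h[...,0]>lo)&(h[...,0]<hi)&(h[...,1]>110)&(h[...,2]>30)).astype(np.uint8)
  k,l,s,c=cv2.connectedComponentsWithStats(m)
  for i in np.argsort(-s[1:,4])[:2]+1: print(n,s[i],c[i].round(1),px('w7',*c[i],.08).round(4))
print(robot.sense()['tool_pos'])
"
```

```text
g [ 268   69   36   38 1080] [285.6  87.3] [0.4656 0.0198 0.08  ]
g [477 393   1   1   1] [477. 393.] [ 0.5887 -0.3362  0.08  ]
r [269 173  32  35 886] [284.6 190.4] [ 0.4427 -0.0659  0.08  ]
r [258 289  11  10  52] [262.9 293.8] [ 0.3956 -0.1622  0.08  ]
b [287 140   5   4   8] [289.  141.2] [ 0.4574 -0.0242  0.08  ]
b [295 138   5   2   6] [297.2 138.8] [ 0.4648 -0.024   0.08  ]
[ 0.44146608 -0.06741253  0.25259611]
```

Both vials are in: the red and green caps are equally small and 89 mm apart. Next I'll hover over the box and measure the catches by colour.

```bash
python3 -c "
from h import *
go(.66,.11,.34,1.456)"
```

```text
t 17.55 from [ 0.4415 -0.0674  0.2526] shift [ 0.2266  0.1665 -0.0882] [-0.002  0.002 -0.14 ]
```

Converted, 0.226 m is 226, 0.166 m is 166, -0.14 rad is -2.8.

>>> {"method": "shift_gripper", "body": {"rows": "0,0,-60,0,0,0 | 40,20,-88,0,0,0 | 226,166,-88,-0.04,0.04,-2.8 | 226,166,-88,-0.04,0.04,-2.8 | 226,166,-88,-0.04,0.04,-2.8 | 226,166,-88,-0.04,0.04,-2.8 | 226,166,-88,-0.04,0.04,-2.8 | 226,166,-88,-0.04,0.04,-2.8 | 226,166,-88,-0.04,0.04,-2.8", "aperture": 1.0}}

```text
time: 18.68
tool_pos: [0.6593, 0.1084, 0.3426]
orientation: [0.747, 0.665, 0.001, 0.001]
ft_force: [0.3, 0.4, 0.2]
grip_width: 1.001
grasp_force: 0.0
```

>>> {"method": "shift_gripper", "body": {"rows": "0,0,0,0,0,0 | 0,0,0,0,0,0"}}

```text
time: 18.92
tool_pos: [0.6598, 0.1087, 0.3433]
orientation: [0.747, 0.665, 0.001, 0.002]
ft_force: [-0.2, -0.1, 0.8]
grip_width: 1.001
grasp_force: 0.0
```

```bash
python3 -c "
from h import *
shot('wrist','w8')
im=cv2.imread('pics/w8.png');h=cv2.cvtColor(im,cv2.COLOR_BGR2HSV)
print(robot.sense()['tool_pos'],-cam('w8')[1].T@cam('w8')[2])
m=((h[...,0]>18)&(h[...,0]<35)&(h[...,1]>140)&(h[...,2]>60)).astype(np.uint8)
k,l,s,c=cv2.connectedComponentsWithStats(m)
for i in np.argsort(-s[1:,4])[:6]+1: print('y',s[i],c[i].round(1),px('w8',*c[i],.162).round(4))
for n,X in dict(ytab=(.7097,.1916,.162),yrest=(.735,.189,.162),btab=(.633,.199,.162),brest=(.636,.227,.162),post=(.592,.133,.18),bBL=(.794,.2637,.122),bBR=(.775,.097,.122)).items(): print(n,proj('w8',X).round(0))
"
```

```text
[0.65990642 0.10884946 0.34315244] [0.66690112 0.18078372 0.4884525 ]
y [347  78  17  25 335] [354.8  89.9] [0.7326 0.1903 0.162 ]
y [319  78  13  24 216] [326.4  89.7] [0.7081 0.1933 0.162 ]
y [502 360   4   1   4] [503.5 360. ] [ 0.8767 -0.1056  0.162 ]
y [366 402   4   1   4] [367.5 402. ] [ 0.7273 -0.1441  0.162 ]
y [377 402   3   1   3] [378. 402.] [ 0.739  -0.1455  0.162 ]
y [446 402   2   3   3] [446.3 403. ] [ 0.8157 -0.1561  0.162 ]
ytab [328.  92.]
yrest [358.  91.]
btab [240.  93.]
brest [238.  58.]
post [202. 177.]
bBL [409.  -0.]
bBR [393. 181.]
```

```bash
python3 -c "
from h import *
print('ytab',px('w8',327.7,89.5,.162).round(4),'yrest',px('w8',359.5,89.5,.162).round(4))
im=cv2.imread('pics/w8.png');g=cv2.cvtColor(im,cv2.COLOR_BGR2GRAY)
print('bk'); print(g[44:126:3,212:268:3])
print('post'); print(g[140:212:4,180:236:4])
"
```

```text
ytab [0.7092 0.1933 0.162 ] yrest [0.7366 0.1902 0.162 ]
bk
[[ 80  87 119 161 156 175 170 175 170 171 170 171 150 151 150 156 151 153
  149]
 [ 85  86 124  82  80 131 168 174 170 168 160 157 150 153 153 151 153 150
  151]
 [ 94  77 105  70  80  64 161 162 162 155 143 151 153 151 151 153 151 150
  147]
 [103  73 104 176  26  47  46  43  46  44  44  12 103 127 152 154 151 154
  159]
 [105  68 101 166  18  35  34  31  38  38  41  26  48  67 154 151 154 172
  168]
 [111  57 101 171  40  28  29  29  22  24  18  20   9  72 155 164 171 170
  172]
 [113  48 105 162 175  19  17  32  18  19   7  20   5  56 161 169 170 168
  171]
 [119  43 106 171 166  72  54  29  30  30  36  32  34  59 162 171 170 168
  173]
 [114  46 107 173 168 104  63  40  41  39  44  42  43  48 182 174 151 153
  152]
 [119  35 107 177 166 175 125  95 104 101 101 106 106 100 158 154 150 152
  153]
 [119  37 111 181 166 174 168  96  98 101 106  98  82  81 106 155 149 155
  149]
 [117  35  80 182 165 172 165 179 101  99  94  82  85  80  98 151 147 166
  149]
 [115  42  82 176 162 171 164 170 100  96  84  86  87  87 173 157 16
[... 1596 characters left out ...]
3 153 151 154 164 110  81  26  26 117 130 182 198]
 [153 148 154 153  90  45  45  15  92  14  94 122 201 200]
 [156 152 152 155  31  36  35  34  69   5 120 125 197 197]
 [156 150 150 153  30  35  31  32  54 106 134 138 203 197]
 [153 151 149 151 106  34  34  19 158 151 155 151 155 156]
 [153 150 154 151 152 155 159 153 146 148 149 146 144 152]
 [149 147 150 149 151 149 154 147 149 149 151 150 150 147]
 [148 149 148 151 150 152 150 151 151 153 158 151 151 152]
 [151 149 148 155 155 152 152 151 151 148 154 150 146 153]
 [146 150 150 154 152 147 156 153 154 155 148 148 151 149]
 [146 149 144 135 133 134 131 152 150 153 154 153 153 152]
 [132 131 133 129 134 132 133 137 153 151 152 151 153 149]]
```

```bash
python3 -c "
from h import *
for n,u,v,z in(('brest',234.5,57,.162),('btab',237,92,.162),('post',202.5,174.5,.18),):print(n,px('w8',u,v,z).round(4))
yt=np.array([.7092,.1933]);yr=np.array([.7366,.1902]);d=yr-yt;print('yaw',np.arctan2(d[1],d[0]))
u=np.array([np.cos(.115),-np.sin(.115)]); c=(yt+.0135*u+yr-.0135*u)/2+.008*u; print('grip centre',c)
go(c[0],c[1],.21,1.456);go(c[0],c[1],.140,1.456)
"
```

```text
brest [0.6329 0.2283 0.162 ]
btab [0.6308 0.2003 0.162 ]
post [0.5927 0.1352 0.18  ]
yaw -0.11265962138107226
grip centre [0.73084716 0.19083203]
t 18.98 from [0.6599 0.1088 0.3432] shift [0.0896 0.0605 0.1334] [ 0.004 -0.    -0.001]
t 18.98 from [0.6599 0.1088 0.3432] shift [0.0896 0.0602 0.2034] [ 0.004 -0.    -0.001]
```

Converted, 0.18 m is 180, 0.201 m is 201.

>>> {"method": "shift_gripper", "body": {"rows": "45,30,60,0,0,0 | 89.6,60.3,120,0,0,0 | 89.6,60.3,140,0,0,0 | 89.6,60.3,160,0,0,0 | 89.6,60.3,180,0,0,0 | 89.6,60.3,201,0,0,0 | 89.6,60.3,201,0,0,0 | 89.6,60.3,201,0,0,0"}}

```text
time: 19.98
tool_pos: [0.7316, 0.1911, 0.1431]
orientation: [0.747, 0.665, 0.002, 0.002]
ft_force: [0.3, 0.1, -0.2]
grip_width: 1.002
grasp_force: 0.0
```

```bash
python3 -c "
from h import *
go(.7308,.1908,.141,1.456)"
```

```text
t 19.98 from [0.7316 0.1911 0.1431] shift [-0.0004 -0.0008  0.0021] [ 0.005 -0.001 -0.001]
```

>>> {"method": "shift_gripper", "body": {"rows": "0,0,0,0,0,0 | 0,0,0,0,0,0 | 0,0,0,0,0,0 | 0,0,0,0,0,0 | 0,0,0,0,0,0 | 0,0,0,0,0,0 | 0,0,0,0,0,0 | 0,0,0,0,0,0", "aperture": 0.0, "grip_n": 25}}

```text
time: 20.98
tool_pos: [0.7317, 0.1913, 0.1417]
orientation: [0.747, 0.665, 0.002, 0.002]
ft_force: [1.0, 0.2, 0.8]
grip_width: 0.206
grasp_force: 25.0
```

```bash
python3 -c "
from h import *
go(.7308,.1908,.141,1.456)"
```

```text
t 20.98 from [0.7317 0.1913 0.1417] shift [-0.0006 -0.0008  0.0007] [ 0.005 -0.    -0.   ]
```

Width 18 mm at 25 N, so the yellow catch is fully squeezed. I'll release and go to the black catch, turned 90°.

>>> {"method": "shift_gripper", "body": {"rows": "0,0,0,0,0,0 | 0,0,0,0,0,0 | 0,0,0,0,0,0 | 0,0,-30,0,0,0 | 0,0,-60,0,0,0 | 0,0,-100,0,0,0 | 0,0,-100,0,0,0", "aperture": 0.8}}

```text
time: 21.85
tool_pos: [0.7333, 0.192, 0.2473]
orientation: [0.747, 0.665, 0.005, 0.003]
ft_force: [0.2, 0.5, -0.1]
grip_width: 0.805
grasp_force: 0.0
```

>>> {"method": "shift_gripper", "body": {"rows": "0,0,0,0,0,-15.7 | 0,0,0,0,0,-15.7 | 0,0,0,0,0,-15.7 | 0,0,0,0,0,-15.7 | 0,0,0,0,0,-31.42 | 0,0,0,0,0,-31.42 | 0,0,0,0,0,-31.42 | 0,0,0,0,0,-31.42 | 0,0,0,0,0,-31.42 | 0,0,0,0,0,-31.42 | 0,0,0,0,0,-31.42", "aperture": 1.0}}

```text
time: 23.22
tool_pos: [0.7304, 0.1913, 0.2407]
orientation: [0.058, 0.998, -0.0, 0.001]
ft_force: [0.7, 0.5, 0.0]
grip_width: 0.996
grasp_force: 0.0
```

```bash
python3 -c "
from h import *
go(.6329,.2232,.142,3.027)"
```

```text
t 23.23 from [0.7304 0.1913 0.2407] shift [0.1007 0.0204 0.0985] [-0.     0.002 -0.001]
```

>>> {"method": "shift_gripper", "body": {"rows": "50,10,0,0,0,0 | 100,20,0,0,0,0 | 100.5,20.3,0,0,0,0 | 100.5,20.3,30,0,0,0 | 100.5,20.3,60,0,0,0 | 100.5,20.3,80,0,0,0 | 100.5,20.3,97,0,0,0 | 100.5,20.3,97,0,0,0 | 100.5,20.3,97,0,0,0"}}

```text
time: 24.35
tool_pos: [0.6344, 0.2232, 0.1453]
orientation: [0.057, 0.998, 0.0, 0.002]
ft_force: [0.8, -0.6, -0.2]
grip_width: 0.997
grasp_force: 0.0
```

```bash
python3 -c "
from h import *
go(.6329,.2232,.142,3.027)"
```

```text
t 24.35 from [0.6344 0.2232 0.1453] shift [ 0.0015 -0.0002  0.0033] [ 0.001  0.005 -0.   ]
```

>>> {"method": "shift_gripper", "body": {"rows": "0,0,0,0,0,0 | 0,0,0,0,0,0 | 0,0,0,0,0,0 | 0,0,0,0,0,0 | 0,0,0,0,0,0 | 0,0,0,0,0,0 | 0,0,0,0,0,0 | 0,0,0,0,0,0", "aperture": 0.0, "grip_n": 25}}

```text
time: 25.35
tool_pos: [0.6337, 0.2234, 0.1447]
orientation: [0.057, 0.998, 0.0, 0.002]
ft_force: [-1.5, -1.7, 2.5]
grip_width: 0.204
grasp_force: 25.0
```

```bash
python3 -c "
from h import *
go(.6329,.2232,.142,3.027)"
```

```text
t 25.35 from [0.6337 0.2234 0.1447] shift [ 0.0008 -0.0003  0.0027] [ 0.001  0.004 -0.   ]
```

The black catch is squeezed too (18 mm at 25 N). Next, the gate post.

Converted, -0.1 m is -100, -0.06 m is -60.

>>> {"method": "shift_gripper", "body": {"rows": "0,0,0,0,0,0 | 0,0,0,0,0,0 | 0,0,0,0,0,0 | 0,0,-30,0,0,0 | 0,0,-60,0,0,0 | 0,0,-100,0,0,0 | 0,0,-100,0,0,0", "aperture": 0.8}}

```text
time: 26.22
tool_pos: [0.6356, 0.2241, 0.2491]
orientation: [0.057, 0.998, 0.002, 0.005]
ft_force: [0.4, 0.1, 0.6]
grip_width: 0.797
grasp_force: 0.0
```

>>> {"method": "shift_gripper", "body": {"rows": "0,0,0,0,0,15.7 | 0,0,0,0,0,15.7 | 0,0,0,0,0,15.7 | 0,0,0,0,0,15.7 | 0,0,0,0,0,31.42 | 0,0,0,0,0,31.42 | 0,0,0,0,0,31.42 | 0,0,0,0,0,31.42 | 0,0,0,0,0,31.42 | 0,0,0,0,0,31.42 | 0,0,0,0,0,31.42", "aperture": 0.7}}

```text
time: 27.6
tool_pos: [0.6328, 0.223, 0.2434]
orientation: [0.746, 0.666, 0.0, 0.001]
ft_force: [0.1, 0.6, -0.1]
grip_width: 0.703
grasp_force: 0.0
```

```bash
python3 -c "
from h import *
go(.5927,.1352,.147,1.456)"
```

```text
t 27.6 from [0.6328 0.223  0.2434] shift [-0.0918 -0.0301  0.0963] [0.002 0.    0.001]
```

>>> {"method": "shift_gripper", "body": {"rows": "-50,-20,0,0,0,0 | -92,-30,0,0,0,0 | -92,-30,0,0,0,0 | -92,-30,30,0,0,0 | -92,-30,60,0,0,0 | -92,-30,80,0,0,0 | -92,-30,95,0,0,0 | -92,-30,95,0,0,0 | -92,-30,95,0,0,0"}}

```text
time: 28.72
tool_pos: [0.5939, 0.1354, 0.1502]
orientation: [0.747, 0.665, 0.002, 0.002]
ft_force: [0.9, 0.4, 0.6]
grip_width: 0.699
grasp_force: 0.0
```

>>> {"method": "shift_gripper", "body": {"rows": "0,0,0,0,0,0 | 0,0,0,0,0,0 | 0,0,0,0,0,0 | 0,0,0,0,0,0 | 0,0,0,0,0,0 | 0,0,0,0,0,0", "aperture": 0.0, "grip_n": 30}}

```text
time: 29.48
tool_pos: [0.593, 0.1351, 0.1493]
orientation: [0.747, 0.665, 0.001, 0.001]
ft_force: [-0.8, 0.1, 1.3]
grip_width: 0.173
grasp_force: 30.0
```

```bash
python3 -c "
from h import *
go(.5927,.1352,.147,1.456)
s=robot.sense();P=np.array(s['tool_pos'])[:2]
P=np.array([P[0],P[1]])
bx=np.array([.9934,-.115]);by=np.array([.115,.9934]);H=P+.15*by
from scipy.spatial.transform import Rotation as Ro
R=Ro.from_quat(s['orientation']);print(H)
for th in np.arange(.1,1.61,.1):
  d=H+.15*(-np.cos(th)*by-np.sin(th)*bx)-P; print(th.round(2),R.inv().apply([*d,0]).round(4),(.8*th).round(2))"
```

```text
t 29.48 from [0.593  0.1351 0.1493] shift [ 0.0001 -0.0003  0.0023] [ 0.003  0.    -0.   ]
[0.61020538 0.28407398]
0.1 [ 0.0008 -0.015  -0.    ] 0.08
0.2 [ 0.003  -0.0298 -0.0001] 0.16
0.3 [ 0.0067 -0.0443 -0.0001] 0.24
0.4 [ 0.0118 -0.0584 -0.0002] 0.32
0.5 [ 0.0184 -0.0719 -0.0002] 0.4
0.6 [ 0.0262 -0.0847 -0.0002] 0.48
0.7 [ 0.0353 -0.0966 -0.0003] 0.56
0.8 [ 0.0455 -0.1076 -0.0003] 0.64
0.9 [ 0.0568 -0.1175 -0.0003] 0.72
1.0 [ 0.069  -0.1262 -0.0004] 0.8
1.1 [ 0.082  -0.1337 -0.0004] 0.88
1.2 [ 0.0957 -0.1398 -0.0004] 0.96
1.3 [ 0.1099 -0.1445 -0.0004] 1.04
1.4 [ 0.1245 -0.1478 -0.0004] 1.12
1.5 [ 0.1394 -0.1496 -0.0004] 1.2
1.6 [ 0.1544 -0.1499 -0.0004] 1.28
```

>>> {"method": "shift_gripper", "body": {"rows": "0.8,-15,0,0,0,1.6 | 3,-30,0,0,0,3.2 | 6.7,-44.3,0,0,0,4.8 | 11.8,-58.4,0,0,0,6.4 | 18.4,-71.9,0,0,0,8 | 26.2,-84.7,0,0,0,9.6 | 35.3,-96.6,0,0,0,11.2 | 45.5,-107.6,0,0,0,12.8 | 45.5,-107.6,0,0,0,12.8"}}

```text
time: 30.6
tool_pos: [0.4911, 0.192, 0.1491]
orientation: [0.918, 0.397, 0.001, 0.002]
ft_force: [-0.9, -5.1, 3.5]
grip_width: 0.174
grasp_force: 30.0
```

```bash
python3 -c "
from h import *
s=robot.sense();P=np.array(s['tool_pos'])[:2];H=np.array([.6102,.2841]);d=P-H
print(np.linalg.norm(d), 'th',np.arctan2(-d@[.9934,-.115],-d@[.115,.9934]))
bx=np.array([.9934,-.115]);by=np.array([.115,.9934])
from scipy.spatial.transform import Rotation as Ro
R=Ro.from_quat(s['orientation'])
for th in np.arange(.9,1.61,.1):
  q=H+.15*(-np.cos(th)*by-np.sin(th)*bx)-P; print(th.round(2),R.inv().apply([*q,0]).round(4),(.8*th-.64).round(2))"
```

```text
0.1505328767039822 th 0.7971937698092377
0.9 [ 0.0037 -0.015  -0.0001] 0.08
1.0 [ 0.0083 -0.0293 -0.0001] 0.16
1.1 [ 0.0143 -0.043  -0.0002] 0.24
1.2 [ 0.0217 -0.0561 -0.0002] 0.32
1.3 [ 0.0303 -0.0683 -0.0002] 0.4
1.4 [ 0.0401 -0.0797 -0.0003] 0.48
1.5 [ 0.051  -0.09   -0.0003] 0.56
1.6 [ 0.0628 -0.0992 -0.0003] 0.64
```

>>> {"method": "shift_gripper", "body": {"rows": "3.7,-15,0,0,0,1.6 | 8.3,-29.3,0,0,0,3.2 | 14.3,-43,0,0,0,4.8 | 21.7,-56.1,0,0,0,6.4 | 30.3,-68.3,0,0,0,8 | 40.1,-79.7,0,0,0,9.6 | 51,-90,0,0,0,11.2 | 62.8,-99.2,0,0,0,12.8 | 62.8,-99.2,0,0,0,12.8 | 62.8,-99.2,0,0,0,12.8 | 62.8,-99.2,0,0,0,12.8 | 62.8,-99.2,0,0,0,12.8"}}

```text
time: 32.1
tool_pos: [0.4621, 0.3055, 0.149]
orientation: [0.996, 0.089, 0.001, 0.001]
ft_force: [-3.1, -2.4, 5.7]
grip_width: 0.174
grasp_force: 30.0
```

```bash
python3 -c "
from h import *
s=robot.sense();P=np.array(s['tool_pos'])[:2];H=np.array([.6102,.2841]);d=P-H
print(np.linalg.norm(d), 'th',np.arctan2(-d@[.9934,-.115],-d@[.115,.9934]),s['joint_velocities'].round(3))
shot('top','t9')
for f in('t0','t9'):
  h=cv2.cvtColor(cv2.imread('pics/%s.png'%f),cv2.COLOR_BGR2HSV)[225:300,260:350]
  for n,lo,hi in(('g',55,95),('r',-1,6)):
    m=((h[...,0]>lo)&(h[...,0]<hi)&(h[...,1]>110)).astype(np.uint8); k,l,st,c=cv2.connectedComponentsWithStats(m)
    if k>1: i=1+st[1:,4].argmax(); print(f,n,st[i],c[i]+[260,225],px(f,*(c[i]+[260,225]),.08))
"
```

```text
0.14965373628750528 th 1.599063907327896 [-0.001 -0.001  0.    -0.     0.     0.001]
t0 g [ 22  24  14  13 118] [288.6779661  255.13559322] [0.46789563 0.01874333 0.08      ]
t9 g [25 26 11 10 70] [290.72857143 255.72857143] [0.46614223 0.01418617 0.08      ]
t9 r [61 33 12 12 78] [326.79487179 263.20512821] [ 0.44213531 -0.06630101  0.08      ]
```

```bash
python3 -c "
from plant import robot
print(robot.job_done())"
```

```text
the job is handed in; nothing more can be done
None
```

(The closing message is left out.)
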